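Line the condiments up by height on the serving board

TASK

Set the pepper mill, the green-capped spice jar, the salt shaker and the small tin upright on the four cork coasters of the serving board, one centred on each coaster, in order of height: the tallest on the coaster beside the red knob, down to the shortest at the other end. Leave the honey jar where it stands.

Things in the scene. Friction and masses are not known exactly. Their poses are not given: they have to be found in the camera images.
- mill: pepper mill, dark turned wood with a small steel button on top, the tallest: 58 mm across its foot, 170 mm tall, round about its z axis; its rounded head, the best place to grip, is 48 mm across at its widest, 141 mm above the underside; the head is fixed and does not turn. Stands upright at the start. Origin: centre of its underside; z up. About 0.2 kg
- spice: spice jar, straight clear glass with a green label and green cap: 46 mm diameter, 106 mm tall, second tallest. Stands upright. Origin: centre of its underside; z up. About 0.11 kg
- salt: glass salt shaker, white salt inside, grey domed top: 44 mm diameter, 90 mm tall (the body narrows to about 34 mm at the top 20 mm), third tallest. Stands upright. Origin: centre of its underside; z up. About 0.1 kg
- tin: small food tin with gold lid and pale label: 57 mm diameter, 72 mm tall, the shortest. Stands upright. Origin: centre of its underside; z up. About 0.18 kg
- honey: honey jar with a red lid, 58 x 62 mm, 86 mm tall, standing among the four things; it is not part of the job and stays where it is. Origin: centre of its underside; z up. Beware: left of the robot a full-height wall end at x 0.24 to 0.34, y over 0.165 can catch the upper arm when it reaches past x 0.45 with y over -0.06
- coaster_0: cork coaster, 62 mm diameter, fixed on the dark serving board (370 x 78 mm, fixed, top 18 mm above the worktop) that runs away from the robot beside the sink. Coasters 0, 1, 2, 3 form a straight row, 78 mm apart, from nearest to farthest from the robot. Origin: centre of its underside; its top is 6 mm higher, 24 mm above the worktop; x along the row, towards coaster_3
- coaster_1: cork coaster, 62 mm diameter, fixed on the dark serving board (370 x 78 mm, fixed, top 18 mm above the worktop) that runs away from the robot beside the sink. Coasters 0, 1, 2, 3 form a straight row, 78 mm apart, from nearest to farthest from the robot. Origin: centre of its underside; its top is 6 mm higher, 24 mm above the worktop; x along the row, towards coaster_3
- coaster_2: cork coaster, 62 mm diameter, fixed on the dark serving board (370 x 78 mm, fixed, top 18 mm above the worktop) that runs away from the robot beside the sink. Coasters 0, 1, 2, 3 form a straight row, 78 mm apart, from nearest to farthest from the robot. Origin: centre of its underside; its top is 6 mm higher, 24 mm above the worktop; x along the row, towards coaster_3
- coaster_3: cork coaster, 62 mm diameter, fixed on the dark serving board (370 x 78 mm, fixed, top 18 mm above the worktop) that runs away from the robot beside the sink. Coasters 0, 1, 2, 3 form a straight row, 78 mm apart, from nearest to farthest from the robot. Origin: centre of its underside; its top is 6 mm higher, 24 mm above the worktop; x along the row, towards coaster_3
- knob_red: small red knob, 24 mm diameter, 24 mm tall, fixed on the board 48 mm beyond the centre of an end coaster: it marks the end for the tallest thing. A plain pale knob of the same size stands at the other end; whether the near or the far end is red varies. Origin: centre of its underside, on the board's top 18 mm above the worktop; z up

How it is judged:
At the end, for the whole second after the job is handed in: Each thing stands upright (within 0.12 rad) on its coaster, its centre within 12 mm of the coaster's centre: mill, spice jar, salt shaker, tin, in this order from the red knob's end; all at rest (((horizontal distance between knob_red and coaster_0 below 0.1 m and horizontal distance between mill and coaster_0 below 0.012 m and horizontal distance between spice and coaster_1 below 0.012 m and horizontal distance between salt and coaster_2 below 0.012 m and horizontal distance between tin and coaster_3 below 0.012 m) or (horizontal distance between knob_red and coaster_3 below 0.1 m and horizontal distance between mill and coaster_3 below 0.012 m and horizontal distance between spice and coaster_2 below 0.012 m and horizontal distance between salt and coaster_1 below 0.012 m and horizontal distance between tin and coaster_0 below 0.012 m)) and angle between each of mill, spice, salt, tin's own z axis and vertical below 0.12 rad and height (world z) of mill between 0.019 and 0.03 m and linear speed of each of mill, spice, salt, tin below 0.03 m/s and height (world z) of spice between 0.019 and 0.03 m and height (world z) of salt between 0.019 and 0.03 m and height (world z) of tin between 0.019 and 0.03 m); the robot touches nothing.
It fails at once if the honey jar is pushed more than 25 mm or knocked over (distance of honey from where it was at the start of the episode above 0.025 m or angle between honey's own z axis and vertical above 0.4 rad).
It also fails if it takes over 102 s, if anything falls off the work surface, if the arm or the gripper's body presses on something with over 40 N, if the wrist force passes 120 N, or if a joint passes its speed limit or range.

ROBOT

A 6-joint arm with a two-finger parallel gripper is mounted at the origin on a cart in front of the work surface, level with it; the furniture and walls round the work are solid. World frame = base frame: x ahead of the robot, y to its left, z up, the work surface at z = 0. Lengths are in m, angles in rad, forces in N, time in s.
With the tool pointing down it reaches from about 0.325 to 0.875 m from the base axis. Payload 4.4 kg.
Tool frame: the origin (TCP) lies midway between the tips of the shut fingers; the grasp point (between the pads) lies 19 mm behind it; z points along the fingers, y is the line along which they close (so a half turn about z gives the same grasp; the last joint's range is limited). The gripper opens to 85 mm and grips with 20 to 120 N. Pads are 22 mm wide; open, the fingers measure 114 mm over their backs; the gripper's body (76 mm by 85 mm) begins 54 mm behind the grasp point. The pads swing forward as they close: fully open they stand 13 mm farther back than shut.
Start: joints at [-1.304, 0.207, 1.542, -0, 1.393, -0.15], TCP at [0.233, -0.526, 0.231] pointing down, gripper open.
Joint ranges: [-2.73, 2.73], [-0.86, 2.22], [0.23, 2.46], [-1.11, 4.25], [0.08, 2.63], [-2.82, 2.82]. Speed limits (rad/s): [2.79, 2.79, 3.14, 3.14, 3.14, 3.14].

INTERFACE

Orientations are given as a unit quaternion [x, y, z, w].
In Python, from plant import r gives the robot as it stands. The module is installed in compiled form; this text tells all that it offers.
- The arm moves only by the tool play_rows, never from a script. Its argument "plan" is a list of rows, each a list of 5 numbers: the closure, from -1 (fully open) to 1 (shut), then the shift along the tool's x, y, z in cm, then the turn about the tool's z in rad. In form: [[fingers, dx, dy, dz, roll], ...]. A call has 1 to 20 rows; each row is the pose to reach, as a shift and turn from the pose commanded when the call began, along the tool's axes at that moment; what a row does not reach only later rows make up. A row lasts 1/12 s, in which the tool goes at most 41.7 mm and 7.16 degrees, less where a joint would pass 70% of its speed; a pose out of reach is approached as far as the arm can. A call with a gripper value outside its range is refused whole. The fingers move at their own pace and stop on an object; "grip_force" is the grip in N (left out, the last holds). Time passes only in rows, so rows that repeat a pose let the fingers close. It gives the time, the measured TCP pose, the force, the opening and the grip force at its end, in the units of the state.
- r.get_obs(): the state, without advancing time (a new reading comes with each control period).
- r.camera(name): name is "scene" or "top" or "wrist"; returns a dict with "frame" (400x640x3 uint8, blue, green, red), "fx", "fy", "cx", "cy" (pixels), "rvec" (rotation vector, rad) and "tvec" (3), from world to camera coordinates, as OpenCV has them; the wrist camera has in their place "T_tool_cam" (4x4, takes a point from camera to tool coordinates, whose origin is the TCP and whose axes are the flange's). Camera axes: x right, y down, z forward; pixel columns grow to the right and rows downward; lengths in m; the calibration is good to about 2 mm. A picture is of the moment at which its call begins: read the wrist's pose just before it. There is no depth.
- r.sign_off(): hands the job in; it is judged then, once.
The state is a dict: "clock": time; "joint_positions": joint angles; "joint_vel": joint speeds; "effort": joint torques, N m; "eef_pos": TCP position; "orientation": TCP orientation; "wrist_force": force on the tool from outside, world axes, zero at the start; "moment": the same for the moment, N m; "gripper_width": finger opening in m; "finger_force": force on a finger pad.
Only numpy, scipy, OpenCV 4.12 (cv2) and the standard library are available. Lean on these libraries where they do the work, as an engineer would, in place of code of your own. Each camera call takes 0.05 s, during which the arm holds its last target. There are 200 camera calls.

## Working session

There is one attempt and no reset: what is moved stays moved. The work goes in short steps, Python scripts to look and compute and a tool call to move; the robot and the scene stay as the last step left them, time stands still between calls to the robot, and variables do not carry over. Pictures are saved under pics/ and viewed, at most 14 in all, crops included, and the job is handed in when it is done.

Besides the shell and the picture viewer there is one more tool, called as name(argument=value, ...), one argument or row to a line, values as JSON. play_rows: Moves the arm, as the interface text tells. Its arguments: {"type":"object","properties":{"plan":{"type":"array","items":{"type":"array","items":{"type":"number"}}},"grip_force":{"type":"number"}},"required":["plan"]}

```bash
mkdir -p pics; python3 - <<'E'
from plant import r
import cv2,pickle
d={}
for n in("scene","top"):
    c=r.camera(n);d[n]=c;cv2.imwrite(f"pics/{n}0.png",c["frame"]);print(n,c["fx"],c["fy"],c["cx"],c["cy"],c["rvec"],c["tvec"])
pickle.dump(d,open("cam0.pkl","wb"))
o=r.get_obs();print(o)
E
```

```text
scene 455.6565738643962 455.6565738643962 324.61862478534084 200.94446497491677 [ 2.073175    0.20633042 -0.08764143] [-0.52844118 -0.05205226  1.12864163]
top 443.9429402394341 443.9429402394341 319.16608609410497 201.84161468064192 [ 2.17778505 -2.15416782  0.18213284] [-0.10179765  0.54329656  0.80523197]
{'clock': 0.1, 'joint_positions': array([-1.30450598e+00,  2.07355768e-01,  1.54281608e+00,  1.03609377e-05,
        1.39346579e+00, -1.50502038e-01]), 'joint_vel': array([-0.00053666, -0.00211152, -0.00388101,  0.00010209,  0.00016554,
       -0.00078961]), 'effort': array([-4.42222363e-04, -3.84091973e+01, -2.92546731e+01, -2.01863772e-04,
        4.88138641e-03, -1.12057955e-05]), 'eef_pos': array([ 0.23258951, -0.52512289,  0.23022757]), 'orientation': array([ 9.78363665e-01,  2.06890051e-01, -5.40733952e-05, -1.02107219e-03]), 'wrist_force': array([0.30483277, 0.6296083 , 0.70782299]), 'moment': array([-0.01623304,  0.04674581, -0.0189176 ]), 'finger_force': 0.0, 'gripper_width': 0.0853601985106037}
```

View pics/scene0.png

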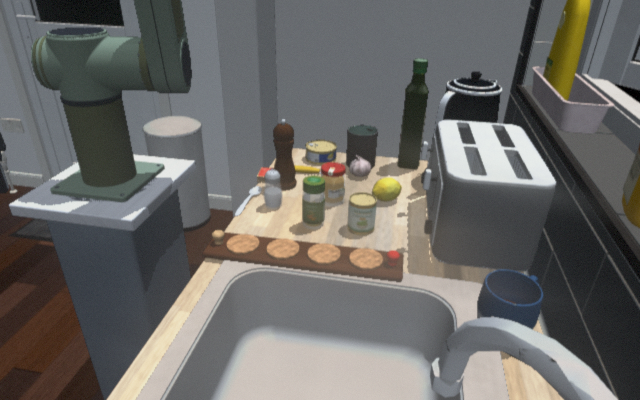

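View pics/top0.png

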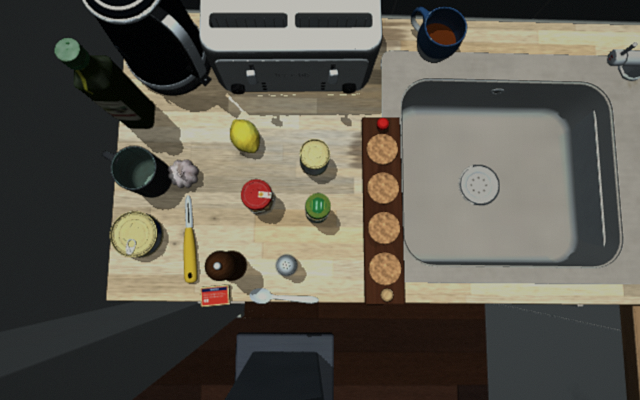

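The top view has the red knob at (383,123), which is the far end, and coasters at about (382,149), (383,188), (384,228) and (385,268). The mill button is near (217,266), the spice cap (317,205), the salt top (286,265), the tin lid (314,155) and the honey lid (257,195). The mill therefore goes on coaster 3, spice on 2, salt on 1 and tin on 0.

```bash
cat > h.py <<'E'
import numpy as np,cv2
def ray(c,u,v,z):
    R=cv2.Rodrigues(np.array(c["rvec"]))[0];t=np.array(c["tvec"]).ravel()
    o=-R.T@t;d=R.T@np.array([(u-c["cx"])/c["fx"],(v-c["cy"])/c["fy"],1.])
    return o+d*(z-o[2])/d[2]
def proj(c,p):
    K=np.array([[c["fx"],0,c["cx"]],[0,c["fy"],c["cy"]],[0,0,1]])
    return cv2.projectPoints(np.array(p,float).reshape(-1,1,3),np.array(c["rvec"]),np.array(c["tvec"]),K,None)[0].reshape(-1,2)
def blob(c,box,lo,hi):
    x0,y0,x1,y1=box;h=cv2.cvtColor(c["frame"][y0:y1,x0:x1],cv2.COLOR_BGR2HSV)
    m=cv2.inRange(h,lo,hi);m=cv2.morphologyEx(m,cv2.MORPH_CLOSE,np.ones((3,3)))
    k=max(cv2.findContours(m,0,2)[0],key=cv2.contourArea);k=cv2.convexHull(k)
    (u,v),rad=cv2.minEnclosingCircle(k);M=cv2.moments(k)
    return M["m10"]/M["m00"]+x0,M["m01"]/M["m00"]+y0,rad,np.sqrt(M["m00"]/np.pi)
E
python3 - <<'E'
from h import *;import pickle
d=pickle.load(open("cam0.pkl","rb"));c=d["top"]
R=cv2.Rodrigues(np.array(c["rvec"]))[0];print("cam",-R.T@np.array(c["tvec"]).ravel())
for i,(u,v) in enumerate([(385,268),(384,228),(383,188),(382,149)]):
    b=blob(c,(u-19,v-19,u+19,v+19),(5,60,110),(20,200,255));print("coaster",i,np.round(b,1),ray(c,b[0],b[1],.024).round(4))
for n,z,box,lo,hi in[("spice",.106,(300,185,335,225),(40,80,40),(85,255,255)),("tin",.072,(296,135,334,175),(18,50,150),(40,255,255)),("honey",.086,(238,175,276,215),(0,120,60),(8,255,255)),("redknob",.042,(373,115,393,131),(0,150,80),(8,255,255)),("salt",.09,(272,250,302,282),(80,10,100),(130,120,255)),("mill",.17,(212,260,223,272),(0,0,150),(180,80,255))]:
    try:b=blob(c,box,lo,hi);print(n,np.round(b,1),ray(c,b[0],b[1],z).round(4))
    except Exception as e:print(n,e)
t=np.hstack([cv2.resize(c["frame"][235:295,190:310],None,fx=4,fy=4,interpolation=2),cv2.resize(c["frame"][130:190,290:340],None,fx=4,fy=4,interpolation=2)])
s=cv2.resize(d["scene"]["frame"][110:240,240:400],None,fx=4,fy=4,interpolation=2)
t=np.pad(t,((0,0),(0,0),(0,0)));cv2.imwrite("pics/crop1.png",t);cv2.imwrite("pics/crop2.png",s)
E
```

```text
cam [ 0.43019361 -0.0693138   0.87410612]
coaster 0 [384.6 268.4  16.5  15.9] [ 0.4201 -0.2221  0.024 ]
coaster 1 [383.8 227.3  16.   15.5] [ 0.4984 -0.2215  0.024 ]
coaster 2 [382.8 187.4  15.7  15.2] [ 0.5764 -0.2203  0.024 ]
coaster 3 [381.9 148.5  15.6  15. ] [ 0.6543 -0.2193  0.024 ]
spice [317.3 205.8  12.9  12.4] [ 0.5282 -0.0906  0.106 ]
tin [314.9 152.9  17.2  15. ] [ 0.6312 -0.086   0.072 ]
honey [255.6 194.1  15.5  15. ] [0.5504 0.0194 0.086 ]
redknob [382.5 122.8   6.    5.5] [ 0.7011 -0.2179  0.042 ]
salt [284.7 264.6   8.8   8.5] [ 0.4261 -0.0351  0.09  ]
mill [216.4 265.4   2.9   2.6] [0.4243 0.0678 0.17  ]
```

View pics/crop1.png

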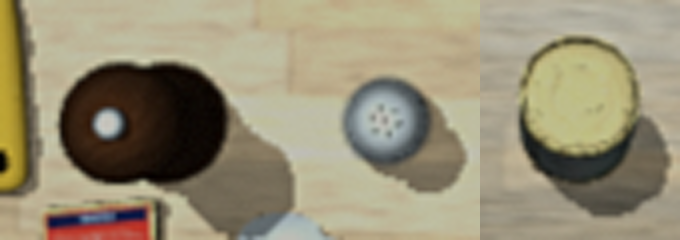

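View pics/crop2.png

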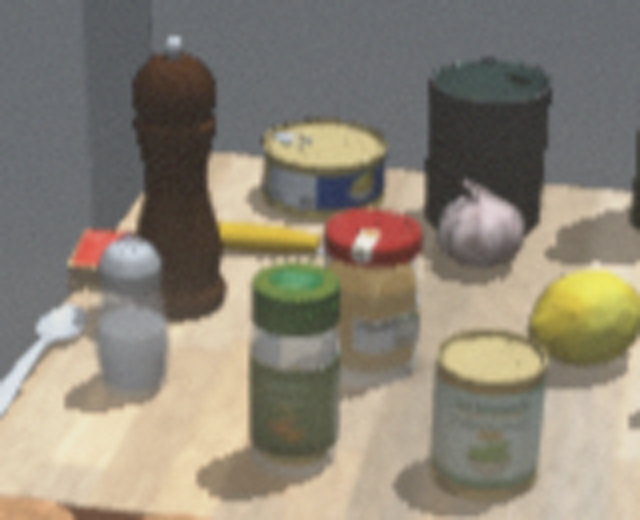

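The crops show the lid and head outlines clearly: tin lid centre about (315.0,153.9), salt dome (286.2,265.0), mill button (216.7,265.3) and mill head (220.1,265.4). Coaster spacing comes out at 78 mm, as given. I'll move above the mill while turning the tool to yaw 0.

play_rows(
  plan=[
    [-1, 1, -1, -2, 0.1],
    [-1, 3, -3, -5, 0.2],
    [-1, 6, -6.5, -5, 0.3],
    [-1, 41.4, -46.4, -5, 0.417],
    [-1, 41.4, -46.4, -5, 0.417],
    [-1, 41.4, -46.4, -5, 0.417],
    [-1, 41.4, -46.4, -5, 0.417],
    [-1, 41.4, -46.4, -5, 0.417],
    [-1, 41.4, -46.4, -5, 0.417],
    [-1, 41.4, -46.4, -5, 0.417],
    [-1, 41.4, -46.4, -5, 0.417],
    [-1, 41.4, -46.4, -5, 0.417],
    [-1, 41.4, -46.4, -5, 0.417],
    [-1, 41.4, -46.4, -5, 0.417],
    [-1, 41.4, -46.4, -5, 0.417],
    [-1, 41.4, -46.4, -5, 0.417],
    [-1, 41.4, -46.4, -5, 0.417],
    [-1, 41.4, -46.4, -5, 0.417],
    [-1, 41.4, -46.4, -5, 0.417],
    [-1, 41.4, -46.4, -5, 0.417],
  ],
)

```text
clock: 1.77
eef_pos: [0.4231, 0.0651, 0.2809]
orientation: [1.0, -0.001, -0.0, 0.0]
wrist_force: [-0.5, 0.3, 0.1]
gripper_width: 0.0853
finger_force: 0.0
```

```bash
python3 - <<'E'
from plant import r
from h import *;import pickle
d=pickle.load(open("cam0.pkl","rb"));c=d["top"]
for n,u,v,z in[("millbtn",216.7,265.3,.17),("millhead",220.1,265.4,.141),("salt",286.2,265,.08),("tin",315,153.9,.072),("toast base",375,113,.0),("toast base l",215,90,.02)]:print(n,ray(c,u,v,z).round(4))
o=r.get_obs();w=r.camera("wrist");cv2.imwrite("pics/w1.png",w["frame"])
print({k:w[k] for k in w if k!="frame"},o["eef_pos"],o["orientation"],o["clock"],o["joint_positions"])
E
```

```text
millbtn [0.4244 0.0673 0.17  ]
millhead [0.4241 0.0674 0.141 ]
salt [ 0.4253 -0.0372  0.08  ]
tin [ 0.6293 -0.0863  0.072 ]
toast base [ 0.7352 -0.2102  0.    ]
toast base l [0.7694 0.1135 0.02  ]
{'fx': 277.58548916275487, 'fy': 277.58548916275487, 'cx': 321.3722838804884, 'cy': 198.01967623431042, 'T_tool_cam': array([[ 3.21107044e-04, -9.50084096e-01, -3.11993761e-01,
         7.95744053e-02],
       [ 9.99999244e-01,  6.75464407e-04, -1.02771667e-03,
         4.81292553e-04],
       [ 1.18715795e-03, -3.11993195e-01,  9.50083595e-01,
        -1.41657455e-01],
       [ 0.00000000e+00,  0.00000000e+00,  0.00000000e+00,
         1.00000000e+00]])} [0.42311138 0.065062   0.28093989] [ 9.99999462e-01 -9.21299918e-04 -4.20168395e-04  2.27104474e-04] 1.7667 [-4.98002195e-02 -1.55463009e-01  1.80941781e+00 -4.96406726e-04
  1.48845500e+00  1.52287974e+00]
```

View pics/w1.png

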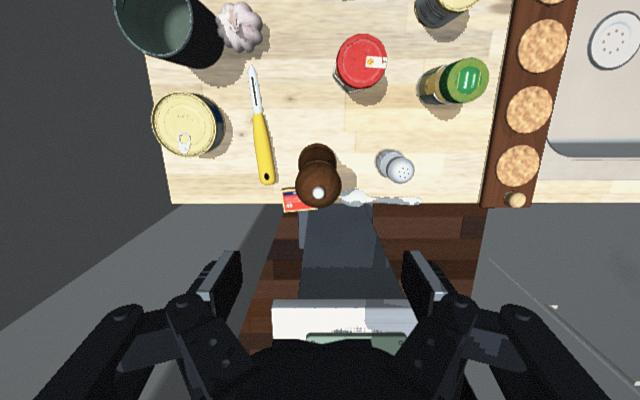

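The wrist view shows the mill button at (319,193). Casting that ray at z=0.17 gives (0.4247, 0.067), which agrees with the top camera. Next I lower over the mill head.

play_rows(
  plan=[
    [-1, 0.1, -0.1, 2, 0],
    [-1, 0.1, -0.1, 5, 0],
    [-1, 0.1, -0.1, 8, 0],
    [-1, 0.1, -0.1, 11, 0],
    [-1, 0.1, -0.1, 13, 0],
    [-1, 0.1, -0.1, 15, 0],
    [-1, 0.1, -0.1, 16.2, 0],
    [-1, 0.1, -0.1, 16.2, 0],
    [-1, 0.1, -0.1, 16.2, 0],
  ],
)

```text
clock: 2.57
eef_pos: [0.424, 0.0659, 0.1189]
orientation: [1.0, -0.001, -0.001, -0.0]
wrist_force: [0.5, -1.0, 0.6]
gripper_width: 0.0854
finger_force: 0.0
```

play_rows(
  plan=[
    [-1, 0, -0.1, 0.1, 0],
    [1, 0, -0.1, 0.1, 0],
    [1, 0, -0.1, 0.1, 0],
    [1, 0, -0.1, 0.1, 0],
    [1, 0, -0.1, 0.1, 0],
    [1, 0, -0.1, 0.1, 0],
    [1, 0, -0.1, 0.1, 0],
    [1, 0, -0.1, 0.1, 0],
    [1, 0, -0.1, 0.1, 0],
    [1, 0, -0.1, 0.1, 0],
    [1, 0, -0.1, 0.1, 0],
    [1, 0, -0.1, 0.1, 0],
  ],
  grip_force=45,
)

```text
clock: 3.57
eef_pos: [0.4257, 0.0682, 0.1195]
orientation: [1.0, 0.0, 0.001, 0.0]
wrist_force: [-0.5, 1.5, 5.9]
gripper_width: 0.0469
finger_force: 46.2
```

play_rows(
  plan=[
    [1, 0, 0, -0.5, 0],
    [1, 0, 0, -1.5, 0],
    [1, 0, 0, -3, 0],
    [1, 0, 0, -5, 0],
    [1, 0, 0, -7, 0],
    [1, 0, 0, -9, 0],
    [1, 0, 0, -11, 0],
    [1, 0, 0, -12.5, 0],
    [1, 0, 0, -13.5, 0],
    [1, 0, 0, -14, 0],
    [1, 0, 0, -14, 0],
    [1, 0, 0, -14, 0],
  ],
)

```text
clock: 4.57
eef_pos: [0.4239, 0.0681, 0.2576]
orientation: [1.0, -0.0, -0.001, -0.0]
wrist_force: [0.3, -0.4, -2.7]
gripper_width: 0.0468
finger_force: 46.5
```

play_rows(
  plan=[
    [1, 0.3, 0.7, 0, 0],
    [1, 0.9, 2.2, 0, 0],
    [1, 2, 4.5, 0, 0],
    [1, 3.5, 7, 0, 0],
    [1, 5.5, 9.5, 0, 0],
    [1, 7.5, 12, 0, 0],
    [1, 9.5, 14.5, 0, 0],
    [1, 11.5, 17, 0, 0],
    [1, 13.5, 19.5, 0, 0],
    [1, 15.5, 22, 0, 0],
    [1, 17.5, 24.5, 0, 0],
    [1, 19.5, 26.5, 0, 0],
    [1, 21, 27.7, 0, 0],
    [1, 22.2, 28.4, 0, 0],
    [1, 22.8, 28.6, 0, 0],
    [1, 23, 28.7, 0, 0],
    [1, 23, 28.7, 0, 0],
    [1, 23, 28.7, 0, 0],
  ],
)

```text
clock: 6.07
eef_pos: [0.6537, -0.2183, 0.2576]
orientation: [1.0, 0.0, -0.001, -0.0]
wrist_force: [0.4, -0.0, -0.7]
gripper_width: 0.047
finger_force: 46.7
```

```bash
python3 - <<'E'
from plant import r
import cv2
o=r.get_obs();print(o["eef_pos"],o["joint_positions"])
c=r.camera("scene");cv2.imwrite("pics/s2.png",c["frame"])
E
```

```text
[ 0.65373854 -0.21831991  0.2576085 ] [-4.47711568e-01  4.32943842e-01  1.19424924e+00  1.12900213e-05
  1.51622492e+00  1.12274438e+00]
```

View pics/s2.png

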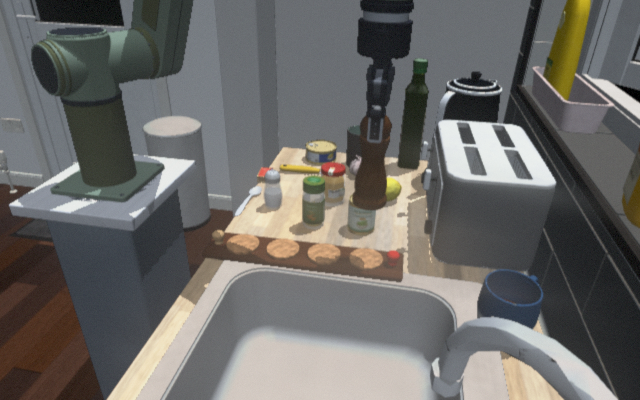

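The picture shows the mill held upright over coaster 3, which is at about (366,258), and clear of the toaster.

play_rows(
  plan=[
    [1, 0, 0.1, 1, 0],
    [1, 0, 0.1, 3, 0],
    [1, 0, 0.1, 5, 0],
    [1, 0, 0.1, 7, 0],
    [1, 0, 0.1, 8.5, 0],
    [1, 0, 0.1, 9.7, 0],
    [1, 0, 0.1, 10.4, 0],
    [1, 0, 0.1, 10.8, 0],
    [1, 0, 0.1, 11.1, 0],
    [1, 0, 0.1, 11.3, 0],
    [1, 0, 0.1, 11.3, 0],
    [1, 0, 0.1, 11.3, 0],
  ],
)

```text
clock: 7.12
eef_pos: [0.655, -0.2202, 0.1463]
orientation: [1.0, -0.0, 0.001, 0.0]
wrist_force: [0.7, -0.6, -1.6]
gripper_width: 0.0472
finger_force: 46.7
```

play_rows(
  plan=[
    [1, 0, 0, 0.1, 0],
    [1, 0, 0, 0.2, 0],
    [1, 0, 0, 0.25, 0],
    [1, 0, 0, 0.25, 0],
  ],
)

```text
clock: 7.45
eef_pos: [0.655, -0.2201, 0.1437]
orientation: [1.0, -0.0, 0.001, 0.0]
wrist_force: [-1.2, 1.3, 1.3]
gripper_width: 0.0467
finger_force: 46.9
```

play_rows(
  plan=[
    [1, 0, 0, 0.1, 0],
    [1, 0, 0, 0.1, 0],
    [0.2, 0, 0, 0.1, 0],
    [-0.3, 0, 0, 0.1, 0],
    [-1, 0, 0, 0.1, 0],
    [-1, 0, 0, 0.1, 0],
    [-1, 0, 0, 0.1, 0],
    [-1, 0, 0, 0.1, 0],
    [-1, 0, 0, 0.1, 0],
    [-1, 0, 0, 0.1, 0],
    [-1, 0, 0, -2, 0],
    [-1, 0, 0, -4, 0],
    [-1, 0, 0, -6, 0],
    [-1, 0, 0, -9, 0],
    [-1, 0, 0, -12, 0],
    [-1, 0, 0, -12, 0],
  ],
)

```text
clock: 8.78
eef_pos: [0.6579, -0.2216, 0.2717]
orientation: [1.0, -0.0, 0.006, 0.003]
wrist_force: [0.3, -0.4, 1.5]
gripper_width: 0.0853
finger_force: 0.0
```

play_rows(
  plan=[
    [-1, -1, -1, 0, 0],
    [-1, -3, -3, 0, 0],
    [-1, -5.5, -5.5, 0, 0],
    [-1, -8, -8, 0, 0],
    [-1, -10, -10, 0, 0],
    [-1, -11.5, -11.5, 0, 0],
    [-1, -12.5, -12.7, 0, 0],
    [-1, -12.7, -12.9, 0, 0],
    [-1, -12.7, -12.9, 0, 0],
    [-1, -12.7, -12.9, 0, 0],
  ],
)

```text
clock: 9.62
eef_pos: [0.5281, -0.0915, 0.263]
orientation: [1.0, -0.0, 0.001, 0.0]
wrist_force: [-0.1, 0.3, 0.4]
gripper_width: 0.0851
finger_force: 0.0
```

```bash
python3 - <<'E'
from plant import r
import cv2
from h import *
for n in("top","wrist"):
    o=r.get_obs();c=r.camera(n)
    if n=="top":cv2.imwrite("pics/t3.png",c["frame"])
    else:cv2.imwrite("pics/w3.png",c["frame"])
print(o["eef_pos"],o["clock"])
E
```

```text
[ 0.5282141  -0.09174701  0.26291822] 9.6667
```

View pics/w3.png

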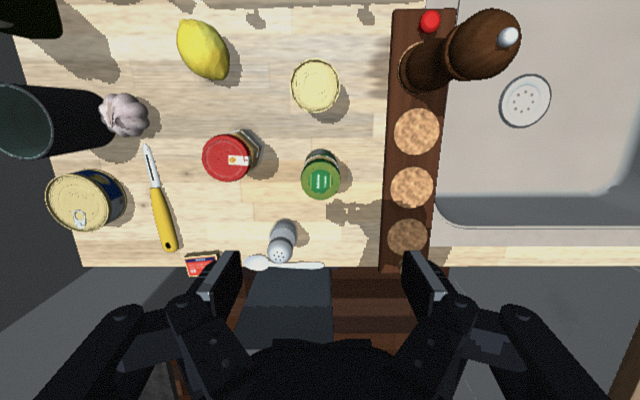

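The wrist view shows the mill upright on coaster 3. Its button at (509,37) gives (0.652,-0.218), within 3 mm of the coaster centre. The spice cap at (320,181) gives (0.529,-0.090). Next I descend on the spice jar.

play_rows(
  plan=[
    [-1, 0, -0.1, 2, 0],
    [-1, 0.1, -0.1, 5, 0],
    [-1, 0.1, -0.1, 9, 0],
    [-1, 0.1, -0.1, 13, 0],
    [-1, 0.1, -0.1, 16, 0],
    [-1, 0.1, -0.1, 18.5, 0],
    [-1, 0.1, -0.1, 20, 0],
    [-1, 0.1, -0.1, 20.3, 0],
    [-1, 0.1, -0.1, 20.3, 0],
    [1, 0.1, -0.1, 20.3, 0],
    [1, 0.1, -0.1, 20.3, 0],
    [1, 0.1, -0.1, 20.3, 0],
    [1, 0.1, -0.1, 20.3, 0],
    [1, 0.1, -0.1, 20.3, 0],
    [1, 0.1, -0.1, 20.3, 0],
    [1, 0.1, -0.1, 20.3, 0],
    [1, 0.1, -0.1, 20.3, 0],
    [1, 0.1, -0.1, 20.3, 0],
    [1, 0.1, -0.1, 20.3, 0],
  ],
  grip_force=40,
)

```text
clock: 11.3
eef_pos: [0.5299, -0.0904, 0.0616]
orientation: [1.0, -0.0, 0.002, 0.001]
wrist_force: [-0.2, -0.2, 6.1]
gripper_width: 0.0437
finger_force: 40.5
```

play_rows(
  plan=[
    [1, 0, 0, -0.5, 0],
    [1, 0, 0, -1.5, 0],
    [1, 0, 0, -3, 0],
    [1, 0, 0, -5, 0],
    [1, 0, 0, -7, 0],
    [1, 0.1, 0.3, -8.5, 0],
    [1, 0.4, 1, -9.5, 0],
    [1, 1, 2.5, -10, 0],
    [1, 1.8, 4.5, -10, 0],
    [1, 2.5, 7, -10, 0],
    [1, 3.3, 9, -10, 0],
    [1, 4, 11, -10, 0],
    [1, 4.4, 12.2, -10, 0],
    [1, 4.6, 12.8, -10, 0],
    [1, 4.7, 13, -10, 0],
    [1, 4.7, 13, -10, 0],
    [1, 4.7, 13, -10, 0],
  ],
)

```text
clock: 12.72
eef_pos: [0.575, -0.2189, 0.1595]
orientation: [1.0, 0.0, -0.0, -0.001]
wrist_force: [-0.5, -0.4, -1.7]
gripper_width: 0.0443
finger_force: 40.9
```

play_rows(
  plan=[
    [1, 0.1, 0.1, 1, 0],
    [1, 0.1, 0.1, 2.5, 0],
    [1, 0.1, 0.1, 4, 0],
    [1, 0.1, 0.1, 5.5, 0],
    [1, 0.1, 0.1, 6.5, 0],
    [1, 0.1, 0.1, 7, 0],
    [1, 0.1, 0.1, 7.3, 0],
    [1, 0.1, 0.1, 7.4, 0],
    [1, 0.1, 0.1, 7.4, 0],
    [1, 0.1, 0.1, 7.4, 0],
  ],
)

```text
clock: 13.55
eef_pos: [0.577, -0.2213, 0.0866]
orientation: [1.0, -0.0, 0.001, 0.0]
wrist_force: [0.0, 0.7, -1.7]
gripper_width: 0.0439
finger_force: 40.9
```

play_rows(
  plan=[
    [1, 0, 0, 0.1, 0],
    [1, 0, 0, 0.2, 0],
    [1, 0, 0, 0.2, 0],
    [1, 0, 0, 0.2, 0],
  ],
)

```text
clock: 13.88
eef_pos: [0.5773, -0.2214, 0.0857]
orientation: [1.0, -0.0, 0.001, 0.001]
wrist_force: [-1.5, 0.7, 5.9]
gripper_width: 0.0439
finger_force: 41.3
```

play_rows(
  plan=[
    [0.2, 0, 0, 0, 0],
    [-0.3, 0, 0, 0, 0],
    [-1, 0, 0, 0, 0],
    [-1, 0, 0, 0, 0],
    [-1, 0, 0, 0, 0],
    [-1, 0, 0, 0, 0],
    [-1, 0, 0, 0, 0],
    [-1, 0, 0, -2, 0],
    [-1, 0, 0, -4, 0],
    [-1, 0, 0, -7, 0],
    [-1, 0, 0, -10, 0],
    [-1, 0, 0, -13, 0],
    [-1, 0, 0, -14, 0],
    [-1, -3, -4, -14, 0],
    [-1, -6, -8, -14, 0],
    [-1, -9, -12, -14, 0],
    [-1, -12, -15, -14, 0],
    [-1, -14.5, -17.5, -14, 0],
    [-1, -15.2, -18.3, -14, 0],
    [-1, -15.2, -18.3, -14, 0],
  ],
)

```text
clock: 15.55
eef_pos: [0.4199, -0.034, 0.2221]
orientation: [1.0, 0.002, -0.002, -0.001]
wrist_force: [0.5, -0.2, 0.3]
gripper_width: 0.0855
finger_force: 0.0
```

```bash
python3 - <<'E'
from plant import r
import cv2
o=r.get_obs();c=r.camera("wrist");cv2.imwrite("pics/w4.png",c["frame"])
print(o["eef_pos"],o["clock"],o["wrist_force"])
E
```

```text
[ 0.41986398 -0.03400543  0.22210406] 15.55 [ 0.49706705 -0.23092551  0.28494579]
```

View pics/w4.png

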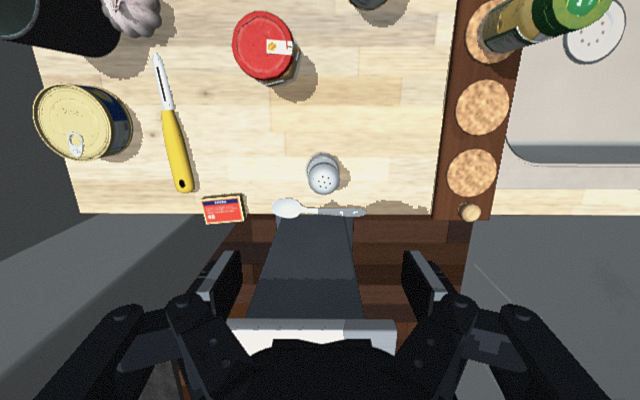

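The spice jar stands on coaster 2. The salt dome at (323,180) puts the shaker near (0.427,-0.037), as measured before, allowing for the arm still settling.

play_rows(
  plan=[
    [-1, 0, 0, 2, 0],
    [-1, 0, 0, 5, 0],
    [-1, 0, 0, 8, 0],
    [-1, 0, 0, 11, 0],
    [-1, 0, 0, 11, 0],
    [-1, 0, 0, 11, 0],
  ],
)

```text
clock: 16.1
eef_pos: [0.4235, -0.0381, 0.1124]
orientation: [1.0, -0.0, -0.002, -0.001]
wrist_force: [0.1, 0.5, 0.9]
gripper_width: 0.085
finger_force: 0.0
```

```bash
python3 - <<'E'
from plant import r
import cv2
from h import *
o=r.get_obs();c=r.camera("wrist")
h=cv2.cvtColor(c["frame"],cv2.COLOR_BGR2GRAY)[90:270,250:400]
k=cv2.HoughCircles(cv2.medianBlur(h,5),cv2.HOUGH_GRADIENT,1,40,param1=80,param2=18,minRadius=12,maxRadius=45)
print(o["eef_pos"],o["clock"],k+np.array([250,90,0]) if k is not None else k)
cv2.imwrite("pics/w5.png",cv2.resize(c["frame"][90:270,240:400],None,fx=3,fy=3))
E
```

```text
[ 0.42345555 -0.03811556  0.11235581] 16.1 [[[317.5        221.5         25.39999962]]]
```

View pics/w5.png

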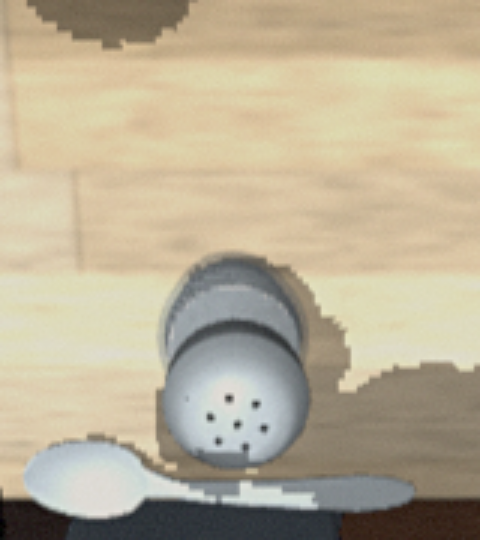

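The centre hole of the salt dome at about (319,231) gives (0.4265,-0.037). Gripping now.

play_rows(
  plan=[
    [-1, 0.2, -0.1, 2, 0],
    [-1, 0.2, -0.1, 4, 0],
    [-1, 0.2, -0.1, 6, 0],
    [-1, 0.2, -0.1, 7.2, 0],
    [-1, 0.2, -0.1, 7.6, 0],
    [-1, 0.2, -0.1, 7.6, 0],
    [1, 0.2, -0.1, 7.6, 0],
    [1, 0.2, -0.1, 7.6, 0],
    [1, 0.2, -0.1, 7.6, 0],
    [1, 0.2, -0.1, 7.6, 0],
    [1, 0.2, -0.1, 7.6, 0],
    [1, 0.2, -0.1, 7.6, 0],
    [1, 0.2, -0.1, 7.6, 0],
    [1, 0.2, -0.1, 7.6, 0],
    [1, 0.2, -0.1, 7.6, 0],
    [1, 0.2, -0.1, 7.6, 0],
  ],
)

```text
clock: 17.48
eef_pos: [0.4276, -0.0371, 0.0391]
orientation: [1.0, -0.0, 0.001, 0.0]
wrist_force: [-1.4, 0.9, 6.8]
gripper_width: 0.036
finger_force: 39.4
```

The width reads 36 mm, which is narrower than the 44 mm body, so the grip may be on the taper. I'll test with a small lift.

play_rows(
  plan=[
    [1, 0, 0, -0.5, 0],
    [1, 0, 0, -1.5, 0],
    [1, 0, 0, -2.5, 0],
    [1, 0, 0, -3, 0],
    [1, 0, 0, -3, 0],
  ],
)

```text
clock: 17.9
eef_pos: [0.4281, -0.0374, 0.0697]
orientation: [1.0, -0.0, 0.002, 0.001]
wrist_force: [-0.0, -0.2, -0.7]
gripper_width: 0.0361
finger_force: 39.7
```

```bash
python3 - <<'E'
from plant import r
import cv2
c=r.camera("wrist")["frame"];s=r.camera("scene")["frame"]
a=cv2.resize(c[150:350,200:440],None,fx=1.6,fy=1.6);b=cv2.resize(s[60:220,220:330],None,fx=3,fy=3)
import numpy as np
H=max(a.shape[0],b.shape[0]);p=lambda i:np.pad(i,((0,H-i.shape[0]),(0,0),(0,0)))
cv2.imwrite("pics/w6.png",np.hstack([p(a),p(b)]));print(r.get_obs()["eef_pos"])
E
```

```text
[ 0.4267844  -0.03702152  0.06829459]
```

View pics/w6.png

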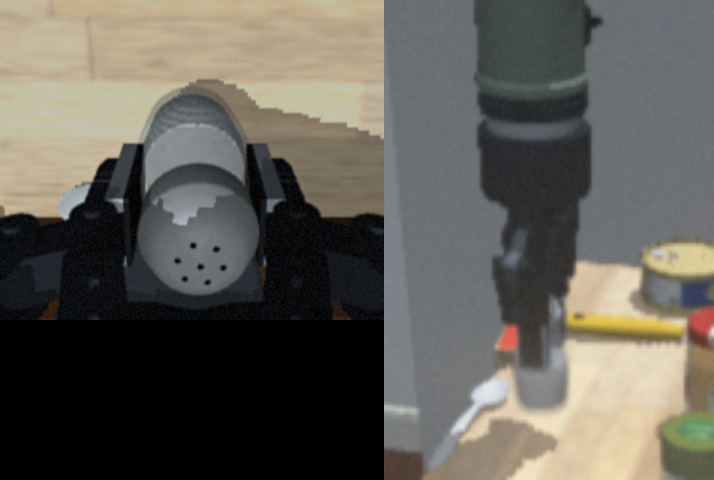

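The shaker is held upright and lifted cleanly. I carry it to coaster 1.

play_rows(
  plan=[
    [1, 0, 0, -1, 0],
    [1, 0, 0, -3, 0],
    [1, 0, 0.2, -5, 0],
    [1, 0.3, 0.8, -6.5, 0],
    [1, 0.8, 2, -7.5, 0],
    [1, 1.5, 4, -8, 0],
    [1, 2.5, 6.5, -8, 0],
    [1, 3.5, 9, -8, 0],
    [1, 4.5, 11.5, -8, 0],
    [1, 5.4, 14, -8, 0],
    [1, 6.2, 16, -8, 0],
    [1, 6.8, 17.5, -8, 0],
    [1, 7, 18.2, -8, 0],
    [1, 7.1, 18.4, -8, 0],
    [1, 7.1, 18.4, -8, 0],
    [1, 7.1, 18.4, -8, 0],
  ],
)

```text
clock: 19.33
eef_pos: [0.4968, -0.2201, 0.1473]
orientation: [1.0, 0.0, -0.001, -0.001]
wrist_force: [-0.3, 0.2, -0.5]
gripper_width: 0.0357
finger_force: 39.7
```

play_rows(
  plan=[
    [1, 0.1, 0.1, 1, 0],
    [1, 0.1, 0.1, 2.5, 0],
    [1, 0.1, 0.1, 4, 0],
    [1, 0.1, 0.1, 5.5, 0],
    [1, 0.1, 0.1, 6.7, 0],
    [1, 0.1, 0.1, 7.4, 0],
    [1, 0.1, 0.1, 7.9, 0],
    [1, 0.1, 0.1, 8.2, 0],
    [1, 0.1, 0.1, 8.3, 0],
    [1, 0.1, 0.1, 8.3, 0],
  ],
)

```text
clock: 20.17
eef_pos: [0.4988, -0.2221, 0.0651]
orientation: [1.0, -0.0, 0.0, 0.0]
wrist_force: [0.1, -0.5, -0.7]
gripper_width: 0.0364
finger_force: 39.7
```

play_rows(
  plan=[
    [1, 0, 0, 0.1, 0],
    [1, 0, 0, 0.2, 0],
    [1, 0, 0, 0.25, 0],
    [1, 0, 0, 0.25, 0],
  ],
)

```text
clock: 20.5
eef_pos: [0.4991, -0.2223, 0.0632]
orientation: [1.0, -0.0, 0.001, 0.0]
wrist_force: [0.8, 1.1, 2.7]
gripper_width: 0.0355
finger_force: 40.3
```

play_rows(
  plan=[
    [0.2, 0, 0, 0, 0],
    [-0.3, 0, 0, 0, 0],
    [-1, 0, 0, 0, 0],
    [-1, 0, 0, 0, 0],
    [-1, 0, 0, 0, 0],
    [-1, 0, 0, 0, 0],
    [-1, 0, 0, 0, 0],
    [-1, 0, 0, -2, 0],
    [-1, 0, 0, -4, 0],
    [-1, 0, 0, -7, 0],
    [-1, 0, 0, -10, 0],
    [-1, 0, 0, -13, 0],
    [-1, 0, 0, -16, 0],
    [-1, 2, -2, -18, -0.12],
    [-1, 5, -5, -18, -0.24],
    [-1, 8, -8, -18, -0.36],
    [-1, 11, -11, -18, -0.48],
    [-1, 12.5, -13, -18, -0.6],
    [-1, 13, -13.6, -18, -0.7],
    [-1, 13, -13.6, -18, -0.8],
  ],
)

```text
clock: 22.17
eef_pos: [0.6298, -0.0832, 0.2417]
orientation: [0.919, 0.393, 0.0, -0.0]
wrist_force: [0.7, -0.2, 0.1]
gripper_width: 0.0854
finger_force: 0.0
```

play_rows(
  plan=[
    [-1, 0, 0, 0, -0.12],
    [-1, 0, 0, 0, -0.24],
    [-1, 0, 0, 0, -0.36],
    [-1, 0, 0, 0, -0.48],
    [-1, 0, 0, 0, -0.6],
    [-1, 0, 0, 0, -0.72],
    [-1, 0, 0, 0, -0.84],
    [-1, 0, 0, 0, -0.96],
    [-1, 0, 0, 0, -1.08],
    [-1, 0, 0, 0, -1.2],
    [-1, 0, 0, 0, -1.32],
    [-1, 0, 0, 0, -1.44],
    [-1, 0, 0, 0, -1.56],
    [-1, 0, 0, 0, -1.68],
    [-1, 0, 0, 0, -1.8],
    [-1, 0, 0, 0, -1.92],
    [-1, 0, 0, 0, -2.04],
    [-1, 0, 0, 0, -2.16],
    [-1, 0, 0, 0, -2.28],
    [-1, 0, 0, 0, -2.342],
  ],
)

```text
clock: 23.83
eef_pos: [0.6283, -0.0859, 0.242]
orientation: [-0.003, 1.0, 0.0, -0.0]
wrist_force: [0.0, -1.2, -0.2]
gripper_width: 0.0853
finger_force: 0.0
```

play_rows(
  plan=[
    [-1, 0, 0, 0, 0],
    [-1, 0, 0, 0, 0],
    [-1, 0, 0, 0, 0],
  ],
)

```text
clock: 24.08
eef_pos: [0.6283, -0.0859, 0.2421]
orientation: [0.001, 1.0, 0.0, -0.0]
wrist_force: [-0.6, -0.2, -1.0]
gripper_width: 0.0856
finger_force: 0.0
```

```bash
python3 - <<'E'
from plant import r
import cv2
o=r.get_obs();c=r.camera("wrist");t=r.camera("top");cv2.imwrite("pics/w7.png",c["frame"]);cv2.imwrite("pics/t7.png",t["frame"])
print(o["eef_pos"],o["orientation"],o["clock"],o["joint_positions"])
E
```

```text
[ 0.62834254 -0.08591728  0.24208311] [ 6.28905992e-04  9.99999785e-01  6.02389401e-05 -1.78081030e-04] 24.0833 [-2.72247529e-01  3.23352638e-01  1.37323609e+00  2.06681434e-05
  1.44537936e+00 -1.84178863e+00]
```

View pics/w7.png

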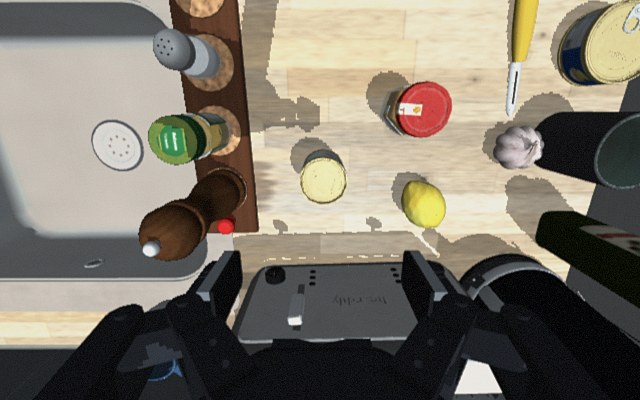

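The wrist view shows spice and salt upright on coasters 2 and 1. The tin lid at (324,181) gives about (0.630,-0.083), against (0.629,-0.086) from the top camera. Next I grip the tin.

play_rows(
  plan=[
    [-1, -0.1, 0.1, 2, 0],
    [-1, -0.1, 0.1, 5, 0],
    [-1, -0.1, 0.1, 9, 0],
    [-1, -0.1, 0.1, 13, 0],
    [-1, -0.1, 0.1, 16, 0],
    [-1, -0.1, 0.1, 18.5, 0],
    [-1, -0.1, 0.1, 20.3, 0],
    [-1, -0.1, 0.1, 21, 0],
    [-1, -0.1, 0.1, 21, 0],
    [1, -0.1, 0.1, 21, 0],
    [1, -0.1, 0.1, 21, 0],
    [1, -0.1, 0.1, 21, 0],
    [1, -0.1, 0.1, 21, 0],
    [1, -0.1, 0.1, 21, 0],
    [1, -0.1, 0.1, 21, 0],
    [1, -0.1, 0.1, 21, 0],
    [1, -0.1, 0.1, 21, 0],
    [1, -0.1, 0.1, 21, 0],
    [1, -0.1, 0.1, 21, 0],
  ],
  grip_force=45,
)

```text
clock: 25.77
eef_pos: [0.6316, -0.0855, 0.0349]
orientation: [-0.0, 1.0, -0.001, 0.002]
wrist_force: [0.0, 0.6, 5.8]
gripper_width: 0.0564
finger_force: 48.3
```

play_rows(
  plan=[
    [1, 0, 0, -0.5, 0],
    [1, 0, 0, -1.5, 0],
    [1, 0, 0, -3, 0],
    [1, 0, 0, -5, 0],
    [1, 0, 0, -7.5, 0],
    [1, 0.5, 0, -9.5, 0],
    [1, 1.5, 0, -11, 0],
    [1, 3.5, 0, -12, 0],
    [1, 6, 0, -12, 0],
    [1, 8.5, 0, -12, 0],
    [1, 11, 0, -12, 0],
    [1, 13.5, 0, -12, 0],
    [1, 16, 0, -12, 0],
    [1, 18, 0, -12, 0],
    [1, 19.5, -0.5, -12, 0],
    [1, 20.5, -1.5, -12, 0],
    [1, 21, -3, -12, 0],
    [1, 21, -4, -12, 0],
    [1, 21, -4.5, -12, 0],
    [1, 21, -4.5, -12, 0],
  ],
)

```text
clock: 27.43
eef_pos: [0.42, -0.131, 0.1527]
orientation: [0.001, 1.0, -0.0, 0.0]
wrist_force: [-1.0, -0.3, -1.0]
gripper_width: 0.0561
finger_force: 48.1
```

play_rows(
  plan=[
    [1, 0, -0.5, 0, 0],
    [1, 0, -1.5, 0, 0],
    [1, 0, -3.5, 0, 0],
    [1, 0, -5.5, 0, 0],
    [1, 0, -7.2, 0, 0],
    [1, 0, -8.5, 0, 0],
    [1, 0, -9, 0, 0],
    [1, 0, -9.1, 0, 0],
    [1, 0, -9.1, 0, 0],
    [1, 0, -9.1, 0, 0],
  ],
)

```text
clock: 28.27
eef_pos: [0.4193, -0.2202, 0.152]
orientation: [-0.0, 1.0, 0.0, -0.0]
wrist_force: [0.6, -0.8, -1.9]
gripper_width: 0.0563
finger_force: 48.3
```

play_rows(
  plan=[
    [1, 0, -0.1, 1, 0],
    [1, 0, -0.1, 3, 0],
    [1, 0, -0.1, 5, 0],
    [1, 0, -0.1, 6.5, 0],
    [1, 0, -0.1, 7.7, 0],
    [1, 0, -0.1, 8.5, 0],
    [1, 0, -0.1, 9, 0],
    [1, 0, -0.1, 9.2, 0],
    [1, 0, -0.1, 9.2, 0],
    [1, 0, -0.1, 9.2, 0],
  ],
)

```text
clock: 29.1
eef_pos: [0.42, -0.2223, 0.0608]
orientation: [-0.0, 1.0, -0.0, 0.0]
wrist_force: [-0.3, -0.1, -0.8]
gripper_width: 0.0559
finger_force: 48.2
```

play_rows(
  plan=[
    [1, 0, 0, 0.1, 0],
    [1, 0, 0, 0.2, 0],
    [1, 0, 0, 0.2, 0],
    [1, 0, 0, 0.2, 0],
  ],
)

```text
clock: 29.43
eef_pos: [0.42, -0.2225, 0.0589]
orientation: [-0.0, 1.0, -0.001, 0.001]
wrist_force: [0.3, -1.5, 0.1]
gripper_width: 0.0566
finger_force: 48.4
```

play_rows(
  plan=[
    [1, 0, 0, 0.1, 0],
    [1, 0, 0, 0.15, 0],
    [1, 0, 0, 0.15, 0],
    [1, 0, 0, 0.15, 0],
  ],
)

```text
clock: 29.77
eef_pos: [0.4201, -0.2225, 0.0588]
orientation: [-0.0, 1.0, -0.0, 0.0]
wrist_force: [-3.1, 1.8, 11.9]
gripper_width: 0.0559
finger_force: 49.4
```

Contact (12 N upward). Release and retreat.

play_rows(
  plan=[
    [0.2, 0, 0, -0.05, 0],
    [-0.3, 0, 0, -0.05, 0],
    [-1, 0, 0, -0.05, 0],
    [-1, 0, 0, -0.05, 0],
    [-1, 0, 0, -0.05, 0],
    [-1, 0, 0, -0.05, 0],
    [-1, 0, 0, -0.05, 0],
    [-1, 0, 0, -2, 0],
    [-1, 0, 0, -4, 0],
    [-1, 0, 0, -7, 0],
    [-1, 0, 0, -10, 0],
    [-1, 0, 0, -14, 0],
    [-1, 0, 0, -18, 0],
    [-1, 0, 3, -18, 0],
    [-1, 0, 7, -18, 0],
    [-1, 0, 11, -18, 0],
    [-1, 0, 15, -18, 0],
    [-1, 0, 17, -18, 0],
    [-1, 0, 17, -18, 0],
    [-1, 0, 17, -18, 0],
  ],
)

```text
clock: 31.43
eef_pos: [0.4193, -0.0512, 0.2367]
orientation: [-0.002, 1.0, -0.0, 0.0]
wrist_force: [-0.3, -0.9, -0.4]
gripper_width: 0.0853
finger_force: 0.0
```

```bash
python3 - <<'E'
from plant import r
from h import *
t=r.camera("top");cv2.imwrite("pics/t8.png",t["frame"][90:310,180:440].repeat(2,0).repeat(2,1))
s=r.camera("scene");cv2.imwrite("pics/s8.png",cv2.resize(s["frame"][130:290,190:430],None,fx=3,fy=3))
C=[(.4201,-.2221),(.4984,-.2215),(.5764,-.2203),(.6543,-.2193)]
for n,(x,y),z in zip(("tin","salt","spice","mill"),C,(.096,.114,.130,.194)):
    print(n,"expected top px: top",proj(t,[x,y,z]).round(1),"scene",((proj(s,[x,y,z])-[190,130])*3).round(0))
E
```

```text
tin expected top px: top [[392. 269.]] scene [[150. 240.]]
salt expected top px: top [[393.1 223.3]] scene [[274. 228.]]
spice expected top px: top [[393.6 177.1]] scene [[405. 219.]]
mill expected top px: top [[400.3 121.5]] scene [[548. 132.]]
```

View pics/t8.png

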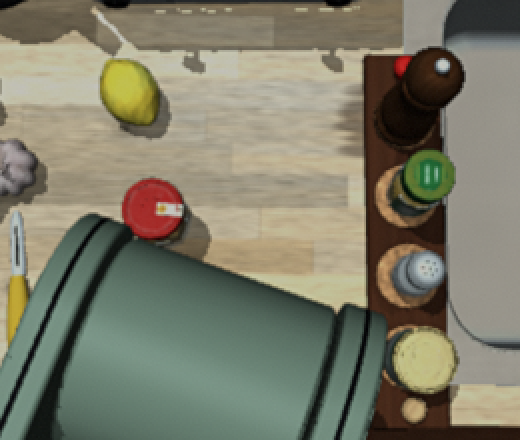

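View pics/s8.png

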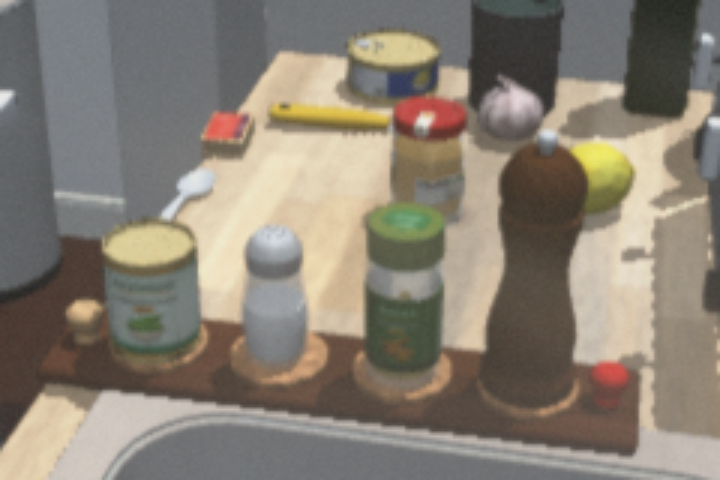

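Both views show all four things upright and in order, and their tops sit within about 1.5 px (about 3 mm) of where they would be if centred. The honey jar hasn't moved. Handing in.

```bash
python3 -c "
from plant import r
print(r.sign_off())"
```

```text
the job is handed in; nothing more can be done
None
```

The mill, spice jar, salt shaker and tin stand upright on coasters 3, 2, 1 and 0 (red-knob end first), each measured within about 3 mm of centre, the honey jar was not moved, and the job was handed in at about 31.5 s with no verdict returned.

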